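Rehouse the tall spice tube and close the caddy's keeper

TASK

The tall spice tube stands too high in its well, so the caddy's keeper bar will not close. Swing the keeper right back, pull the tall tube out and find by feel the one empty well deep enough to take it fully home, with its cap down on the caddy, then lower the keeper all the way over the caps. Leave the short tube in its well and the bottle, jars, mug and plate where they stand.

Things in the scene. Friction and masses are not known exactly. Their poses are not given: they have to be found in the camera images.
- caddy: Light wooden block fixed to the table, 62 (x) x 300 (y) x 108 mm high (end cheeks 118 high). Origin: centre of the underside; y along the row of wells, keeper hinge on the +x side. Five round wells, 28 mm wide, 56 mm apart, alike from above: four are 64 mm deep, one 98 mm; which one varies and no reading tells it. The deep one starts empty.
- well0 (a point): Centre of the mouth of well 0, at the caddy's top face, -112 mm along the caddy's y.
- well1 (a point): Centre of the mouth of well 1, at the caddy's top face, -56 mm along the caddy's y.
- well2 (a point): Centre of the mouth of well 2, at the caddy's top face, +0 mm along the caddy's y.
- well3 (a point): Centre of the mouth of well 3, at the caddy's top face, +56 mm along the caddy's y.
- well4 (a point): Centre of the mouth of well 4, at the caddy's top face, +112 mm along the caddy's y.
- tall_tube: Aluminium tube 26 mm across, 95 mm long below its black cap (34 mm across, 40 mm high), 100 to 200 g. Origin: centre of the foot; z along the tube to the cap. Starts upright in a shallow well, the cap's underside 31 mm above the caddy. In the deep well the cap's underside rests on the caddy's top (origin 13 mm above the table).
- short_tube: Same cap and width, but only 60 mm long below the cap (100 mm in all), about 90 g; fully home in another shallow well, cap resting on the caddy. Origin: centre of the foot; z up. Stays where it is.
- keeper (a joint): Hinge of the keeper, a U-shaped 10 mm steel rod: side arms 82 mm long outside the caddy's ends, a cross bar along the caddy's y. 0: closed, the bar over the caps, its centre 158 mm above the table. Grows as it swings up and back to +x, to 2.05 rad (lying back behind the caddy). Starts half open; stiff, stays where left; about 2 N moves it.
- keeper_hinge (a point): On the keeper's hinge line (parallel to the caddy's y) at mid-length: 45 mm behind (+x) the row of wells, 90 mm above the table.
- keeper_grip (a point): Middle of the keeper's handle: a black round grip 14 mm across, 55 mm long, continuing the cross bar beyond the caddy's -y end, 188 mm from the caddy's middle, 30 mm outside the side arm. Moves with the keeper, 82 mm from the hinge line; closed, it is 45 mm to -x of and 68 mm above the hinge line.
- oil_bottle: Green bottle, 60 mm across, 220 mm high; bystander. Origin: centre of its underside.
- salt_jar: Glass jar, 72 mm across, 90 mm high; bystander. Origin: centre of its underside.
- pepper_jar: Small amber jar, 48 mm across, 75 mm high, standing behind the caddy; bystander. Origin: centre of its underside.
- plate: White plate, 200 mm across, 20 mm high; bystander. Origin: centre of its underside.
- mug: White mug, 80 mm across, 90 mm high; bystander. Origin: centre of its underside.
Things that resemble listed ones, but are neither listed nor needed, are in the scene too. Leave any green or orange look-alike of the tall_tube alone.

How it is judged:
By the outcome, as a careful person would: the job done as asked, in the order asked, and still so for the second after the job is handed in, with the robot touching nothing.
It also fails if it takes over 72 s, if anything falls off the work surface, if the arm or the gripper's body presses on something with over 40 N, if the wrist force passes 120 N, or if a joint passes its speed limit or range.

ROBOT

A 6-joint arm with a two-finger parallel gripper is mounted at the origin on the work surface. World frame = base frame: x ahead of the robot, y to its left, z up, the work surface at z = 0. Lengths are in m, angles in rad, forces in N, time in s.
With the tool pointing down it reaches from about 0.25 to 0.8 m from the base axis. Payload 8.5 kg.
Tool frame: the origin (TCP) lies on the centre line of the jaws, within the pads' length; the fingertips stand 25 mm ahead of it and the grasp point (between the pads) lies 6 mm ahead of it; z points along the fingers, y is the line along which they close (so a half turn about z gives the same grasp; the last joint's range is limited). The gripper opens to 85 mm and grips with 20 to 120 N. Pads are 22 mm wide; open, the fingers measure 114 mm over their backs; the gripper's body (76 mm by 85 mm) begins 54 mm behind the grasp point. The pads swing forward as they close: fully open they stand 13 mm farther back than shut.
Start: joints at [-1.144, 0.238, -0.013, 1.319, 0, 1.571], TCP at [0.217, -0.478, 0.256] pointing down, gripper open.
Joint ranges: [-2.66, 2.66], [-1.03, 1.9], [-1.14, 1.46], [-1.82, 2.27], [-1.45, 1.34], [-3.14, 3.14]. Speed limits (rad/s): [2.22, 2.22, 2.79, 3.14, 3.14, 3.14].

INTERFACE

Orientations are given as a unit quaternion [x, y, z, w].
In Python, from station import bot gives the robot as it stands. The module is installed in compiled form; this text tells all that it offers.
- The arm moves only by the tool apply_moves, never from a script. Its argument "targets" is a list that holds one entry, the list of rows, each a list of 5 numbers: the shift along the tool's x, y, z each as a share of 150 mm, from -1 to 1, then the turn about the tool's z as a share of 90 degrees, from -1 to 1, then the closure, from -1 (fully open) to 1 (shut). A call has 1 to 20 rows; each row is the pose to reach, as a shift and turn from the pose commanded when the call began, along the tool's axes at that moment; what a row does not reach only later rows make up. A row lasts 1/12 s, in which the tool goes at most 41.7 mm and 7.16 degrees, less where a joint would pass 70% of its speed; a pose out of reach is approached as far as the arm can. A call with a number of a shift or a turn outside -1 to 1 is refused whole. A call with a gripper value outside its range is refused whole. The fingers move at their own pace and stop on an object; "force" is the grip in N (left out, the last holds). Time passes only in rows, so rows that repeat a pose let the fingers close. It gives the time, the measured TCP pose, the force, the opening and the grip force at its end, in the units of the state.
- bot.get_obs(): the state, without advancing time (a new reading comes with each control period).
- bot.capture(name): name is "side" or "top" or "wrist"; returns a dict with "color" (480x640x3 uint8, blue, green, red), "range_z" (480x640 float32, m along the optical axis (not along the pixel's ray), 0 where there is no reading), "fx", "fy", "cx", "cy" (pixels), "rvec" (rotation vector, rad) and "tvec" (3), from world to camera coordinates, as OpenCV has them; the wrist camera has in their place "mount" (4x4, takes a point from camera to tool coordinates, whose origin is the TCP and whose axes are the flange's). Camera axes: x right, y down, z forward; pixel columns grow to the right and rows downward; lengths in m; the calibration is good to about 2 mm. A picture is of the moment at which its call begins: read the wrist's pose just before it.
- bot.sign_off(): hands the job in; it is judged then, once.
Trained networks look in a picture, given as the dict that the camera call returned (one of the last four; its "shot" number tells which), for a name from the list of things; names that differ only in an ending like _2 or _b are one class to them, and where a whole thing is asked for, a point or a joint stands for the part that bears it (a point fixed in the world has none). Each returns a list of dicts, best first, with "conf" (0 to 1); they miss things now and then, are a little off and sometimes report something else, mostly with a low value. They report only what shows in the picture. A call takes as long as a camera call. They do not tell look-alikes from the thing itself.
- bot.search_frame(label, picture): "location" ([column, row] as shares, 0 to 1, of the picture: columns of its width, rows of its height, amid what is visible of it).
- bot.masks_of(label, picture): "region" (480x640 bool, what is visible of it) and "location" ([column, row] as shares, 0 to 1, of the picture: columns of its width, rows of its height, amid what is visible of it).
- bot.pinpoint(label, picture): "location" ([column, row] as shares, 0 to 1, of the picture: columns of its width, rows of its height: a listed point, or the origin of a listed thing).
The state is a dict: "clock": time; "q": joint angles; "qd": joint speeds; "joint_efforts": joint torques, N m; "ee_pos": TCP position; "ee_rot": TCP orientation; "wrist_force": force on the tool from outside, world axes, zero at the start; "torque": the same for the moment, N m; "gripper_width": finger opening in m; "grip_force": force on a finger pad.
Only numpy, scipy, OpenCV 4.12 (cv2) and the standard library are available. Lean on these libraries where they do the work, as an engineer would, in place of code of your own. Each camera call takes 0.05 s, during which the arm holds its last target. There are 200 camera calls.

## Working session

There is one attempt and no reset: what is moved stays moved. The work goes in short steps, Python scripts to look and compute and a tool call to move; the robot and the scene stay as the last step left them, time stands still between calls to the robot, and variables do not carry over. Pictures are saved under pics/ and viewed, at most 10 in all, crops included, and the job is handed in when it is done.

Besides the shell and the picture viewer there is one more tool, called as name(argument=value, ...), one argument or row to a line, values as JSON. apply_moves: Moves the arm, as the interface text tells. Shift numbers are shares of 150 mm and turn numbers shares of 90 degrees, none past 1 either way. Its arguments: {"type":"object","properties":{"targets":{"type":"array"},"force":{"type":"number"}},"required":["targets"]}

```bash
mkdir -p pics
cat > h.py <<'E'
import numpy as np, cv2
from station import bot
from scipy.spatial.transform import Rotation as R
def cam(c):
    return R.from_rotvec(np.ravel(c['rvec'])).as_matrix(), np.ravel(c['tvec'])
def back(c,u,v,z):  # pixel+depth to world
    Rm,t=cam(c); p=np.array([(u-c['cx'])/c['fx']*z,(v-c['cy'])/c['fy']*z,z]); return Rm.T@(p-t)
def onplane(c,u,v,h): # pixel ray with world z=h
    Rm,t=cam(c); o=-Rm.T@t; d=Rm.T@np.array([(u-c['cx'])/c['fx'],(v-c['cy'])/c['fy'],1]); return o+d*(h-o[2])/d[2]
def cloud(c):
    z=c['range_z']; v,u=np.mgrid[:480,:640]; Rm,t=cam(c)
    P=np.stack([(u-c['cx'])/c['fx']*z,(v-c['cy'])/c['fy']*z,z],-1)
    return (P-t)@Rm
E
python3 - <<'E'
from h import *
print(bot.get_obs())
for n in ['top','side']:
    c=bot.capture(n); cv2.imwrite(f'pics/{n}0.png',c['color']); C=cloud(c)
    Rm,t=cam(c); print(n,'campos',-Rm.T@t)
    for l,h in [('well0',.108),('well1',.108),('well2',.108),('well3',.108),('well4',.108),('caddy',0),('tall_tube',None),('short_tube',None),('keeper_grip',None),('keeper_hinge',.09),('oil_bottle',0),('salt_jar',0),('pepper_jar',0),('mug',0),('plate',0)]:
        for r in bot.pinpoint(l,c)[:3]:
            u,v=r['location'][0]*640,r['location'][1]*480
            a=onplane(c,u,v,h if h is not None else 0.05)
            print(l,round(r['conf'],2),int(u),int(v),'plane',a.round(3),'depth',C[min(int(v),479),min(int(u),639)].round(3))
E
```

```text
{'clock': 0.0, 'q': array([-1.14397928e+00,  2.38777645e-01, -1.42455322e-02,  1.31920010e+00,
        1.63567011e-05,  1.57077284e+00]), 'qd': array([-0.00114899, -0.00188795, -0.00132624,  0.0011764 ,  0.00227475,
        0.0001843 ]), 'joint_efforts': array([ 5.44303439e-04, -5.38779294e+01,  3.46437764e+01,  1.84489531e-02,
        7.75189875e-06, -5.45703855e-06]), 'ee_pos': array([ 0.21718573, -0.47755714,  0.25568264]), 'ee_rot': array([ 9.77311959e-01,  2.11803743e-01, -1.43107243e-04, -6.99022219e-04]), 'wrist_force': array([-0.02828482,  0.19412209, -0.50195146]), 'torque': array([-0.0014437 ,  0.00644252, -0.00529049]), 'grip_force': 0.0, 'gripper_width': 0.08511308571258652}
top campos [ 0.43097394 -0.05930734  1.42432013]
well0 0.97 314 247 plane [ 0.502 -0.025  0.108] depth [ 0.502 -0.023  0.108]
well0 0.71 338 255 plane [ 0.479 -0.091  0.108] depth [ 0.484 -0.091  0.009]
well0 0.64 278 243 plane [0.512 0.074 0.108] depth [0.51  0.069 0.179]
well1 0.97 314 247 plane [ 0.502 -0.025  0.108] depth [ 0.502 -0.023  0.108]
well1 0.71 338 255 plane [ 0.479 -0.091  0.108] depth
[... 3056 characters left out ...]
6  0.18 ]
keeper_grip 0.68 140 355 plane [0.629 0.39  0.05 ] depth [0.639 0.386 0.039]
keeper_hinge 0.71 286 259 plane [0.549 0.011 0.09 ] depth [0.496 0.072 0.17 ]
oil_bottle 0.81 139 356 plane [0.666 0.376 0.   ] depth [0.645 0.386 0.031]
oil_bottle 0.25 389 183 plane [ 0.578 -0.495  0.   ] depth [ 0.575 -0.487  0.007]
salt_jar 0.71 254 402 plane [0.391 0.302 0.   ] depth [0.368 0.325 0.052]
pepper_jar 0.66 224 265 plane [0.718 0.06  0.   ] depth [0.703 0.073 0.023]
pepper_jar 0.38 260 289 plane [0.59  0.062 0.   ] depth [0.532 0.122 0.092]
mug 0.85 428 239 plane [ 0.361 -0.351  0.   ] depth [ 0.348 -0.315  0.036]
plate 0.89 388 181 plane [ 0.585 -0.502  0.   ] depth [ 0.581 -0.49   0.01 ]
```

View pics/top0.png

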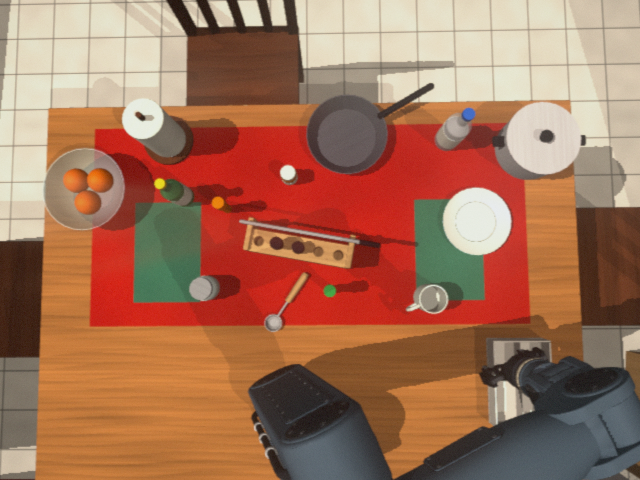

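View pics/side0.png

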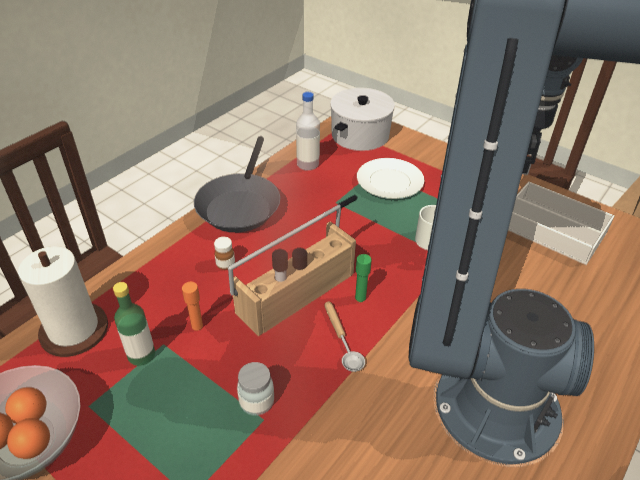

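The top view shows the wells running from (338,255), well0, to (258,241), well4. The short tube is at (298,247) in well2 and the tall tube at (277,243) in well3. Wells 0, 1 and 4 are empty, and the grip is at (371,244). The side view agrees. Next I'll fit the caddy pose.

Run:
```python
from h import *
c=bot.capture('top'); C=cloud(c); 
reg=(C[...,0]>.38)&(C[...,0]<.66)&(C[...,1]>-.22)&(C[...,1]<.20)
m=reg&(C[...,2]>.100)&(C[...,2]<.124)
v,u=np.nonzero(m); print(len(u))
P=C[m][:,:2].astype(np.float32)
print(cv2.minAreaRect(P))
s=bot.capture('side'); S=cloud(s)
ms=(S[...,0]>.38)&(S[...,0]<.66)&(S[...,1]>-.22)&(S[...,1]<.20)&(S[...,2]>.104)&(S[...,2]<.122)
print(cv2.minAreaRect(S[ms][:,:2].astype(np.float32)))
for z0,z1 in [(.138,.157),(.171,.19)]:
    for n,X in (('t',C),('s',S)):
        k=(X[...,0]>.4)&(X[...,0]<.53)&(X[...,1]>-.02)&(X[...,1]<.12)&(X[...,2]>z0)&(X[...,2]<z1)
        print(n,z0,k.sum(),X[k].mean(0) if k.any() else '')
# grip: high black points
for n,X,im in (('t',C,c),('s',S,s)):
    k=(X[...,0]>.44)&(X[...,0]<.6)&(X[...,1]<-.13)&(X[...,1]>-.24)&(X[...,2]>.13)
    k&=im['color'].max(-1)<80
    print('grip',n,k.sum(),X[k].mean(0),X[k].min(0),X[k].max(0))
big=cv2.resize(c['color'][195:295,220:420],None,fx=4,fy=4,interpolation=cv2.INTER_CUBIC)
cv2.imwrite('pics/crop0.png',big)
```

```text
2006
((0.4899176061153412, 0.026969194412231445), (0.30628007650375366, 0.14485640823841095), 79.55915832519531)
((0.4784998893737793, 0.025055378675460815), (0.3274104595184326, 0.16839170455932617), 79.84431457519531)
t 0.138 131 [0.50093442 0.02380781 0.14729706]
s 0.138 249 [0.50110632 0.0435688  0.14792251]
t 0.171 131 [0.51084972 0.07649655 0.17815948]
s 0.171 175 [0.50993967 0.07783301 0.1787575 ]
grip t 99 [ 0.50683711 -0.16922244  0.1756855 ] [ 0.49751942 -0.19497354  0.17010283] [ 0.51621534 -0.14528137  0.18130777]
grip s 93 [ 0.50466853 -0.16807718  0.17621012] [ 0.49742201 -0.19506258  0.16615238] [ 0.51572242 -0.14087483  0.18311704]
```

View pics/crop0.png

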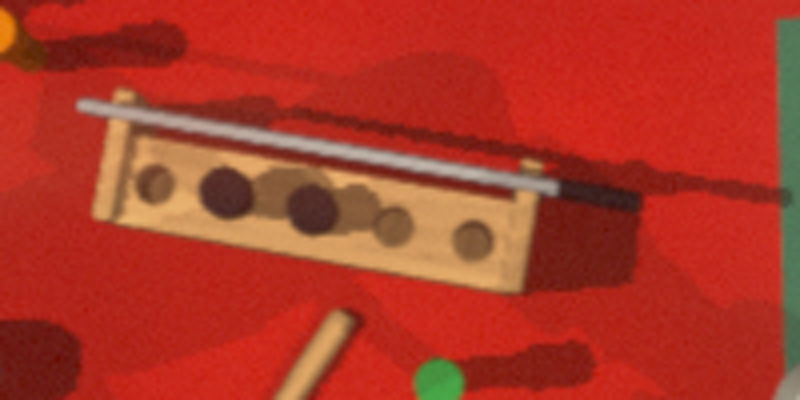

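apply_moves(
  targets=[
    [[1,-0.4,0,-0.612,-1],[1,-0.4,0,-0.612,-1],[1,-0.4,0,-0.612,-1],[1,-0.4,0,-0.612,-1],[1,-0.4,0,-0.612,-1],[1,-0.4,0,-0.612,-1],[1,-0.4,0,-0.612,-1],[1,-0.4,0,-0.612,-1],[1,-0.4,0,-0.612,-1],[1,-0.4,0,-0.612,-1]],
  ],
)

```text
clock: 2.53
ee_pos: [0.329, -0.3611, 0.2563]
ee_rot: [0.77, 0.639, 0.0, -0.0]
wrist_force: [-0.3, -0.2, -0.1]
gripper_width: 0.0853
grip_force: 0.0
```

```bash
cat >> h.py <<'E'
def sh(target):  # shares to bring TCP to target
    o=bot.get_obs(); M=R.from_quat(o['ee_rot']).as_matrix()
    return (M.T@(np.array(target)-o['ee_pos'])/.15).round(3)
def st():
    o=bot.get_obs(); M=R.from_quat(o['ee_rot']).as_matrix()
    print(round(o['clock'],2),o['ee_pos'].round(4),'yawy',np.degrees(np.arctan2(M[1,1],M[0,1])).round(2),'z',M[:,2].round(3),'F',o['wrist_force'].round(1),'w',round(o['gripper_width'],4),round(o['grip_force'],1),'q6',o['q'][5].round(2))
def wristcam():
    o=bot.get_obs(); c=bot.capture('wrist'); T=np.eye(4); T[:3,:3]=R.from_quat(o['ee_rot']).as_matrix(); T[:3,3]=o['ee_pos']
    W=T@c['mount']; c['rvec']=R.from_matrix(W[:3,:3].T).as_rotvec(); c['tvec']=-W[:3,:3].T@W[:3,3]; return c
E
python3 -c "
from h import *
st(); print(sh([.506,-.1686,.256]))"
```

```text
2.53 [ 0.329  -0.3611  0.2563] yawy -10.63 z [ 0.  0. -1.] F [-0.3 -0.2 -0.1] w 0.0853 0.0 q6 0.92
[1.479 0.923 0.002]
```

apply_moves(
  targets=[
    [[0.95,0.92,0,0,-1],[0.95,0.92,0,0,-1],[0.95,0.92,0,0,-1],[0.95,0.92,0,0,-1],[0.95,0.92,0,0,-1],[0.95,0.92,0,0,-1],[0.95,0.92,0,0,-1]],
  ],
)

```text
clock: 3.12
ee_pos: [0.4917, -0.245, 0.2558]
ee_rot: [0.769, 0.64, -0.0, -0.0]
wrist_force: [0.1, -1.5, 0.4]
gripper_width: 0.0849
grip_force: 0.0
```

```bash
python3 -c "
from h import *
st(); print(sh([.506,-.1686,.178]))
c=wristcam(); cv2.imwrite('pics/w1.png',c['color']); C=cloud(c)
k=(C[...,0]>.44)&(C[...,0]<.6)&(C[...,1]<-.13)&(C[...,1]>-.24)&(C[...,2]>.16)&(C[...,2]<.2)
print(k.sum(), C[k].mean(0) if k.any() else 0, C[k].min(0) if k.any() else 0, C[k].max(0) if k.any() else 0)
"
```

```text
3.12 [ 0.4917 -0.245   0.2558] yawy -10.47 z [-0.001  0.    -1.   ] F [ 0.1 -1.5  0.4] w 0.0849 0.0 q6 1.29
[0.518 0.002 0.519]
3638 [ 0.51024174 -0.16311698  0.17724812] [ 0.49796522 -0.19671797  0.16994781] [ 0.52146806 -0.13009491  0.18096927]
```

View pics/w1.png

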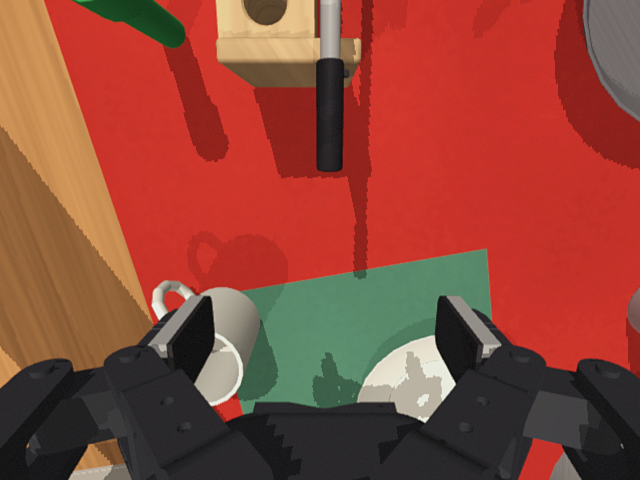

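The wrist view shows the handle at (330,115), lying along tool x and centred between the jaws. I'll grasp it.

apply_moves(
  targets=[
    [[0.5,0.01,0,0,-1],[0.5,0.01,0,0,-1],[0.5,0.01,0,0,-1],[0.5,0.01,0.25,0,-1],[0.5,0.01,0.51,0,-0.2],[0.5,0.01,0.51,0,0.3],[0.5,0.01,0.51,0,1],[0.5,0.01,0.51,0,1],[0.5,0.01,0.51,0,1],[0.5,0.01,0.51,0,1],[0.5,0.01,0.51,0,1]],
  ],
  force=20,
)

```text
clock: 4.08
ee_pos: [0.5068, -0.1734, 0.1819]
ee_rot: [0.769, 0.639, 0.001, 0.002]
wrist_force: [-0.9, -1.7, 7.0]
gripper_width: 0.0133
grip_force: 21.8
```

```bash
python3 -c "
from h import *
st()
r=.082; a0=np.radians(123.5)-.52
# arc offsets (local x, z) from start, in shares for tool y, tool z
for a in np.linspace(0.52,2.05,17)[1:]:
    th=np.radians(123.5)-a
    print(round(a,2),((r*np.cos(th)-r*np.cos(a0))/.15).round(3), (-(r*np.sin(th)-r*np.sin(a0))/.15).round(3))
"
```

```text
4.08 [ 0.5068 -0.1734  0.1819] yawy -10.5 z [ 0.003 -0.002 -1.   ] F [-0.9 -1.7  7. ] w 0.0133 21.8 q6 1.42
0.62 0.052 -0.001
0.71 0.104 0.003
0.81 0.156 0.012
0.9 0.206 0.026
1.0 0.255 0.045
1.09 0.302 0.068
1.19 0.346 0.096
1.28 0.388 0.128
1.38 0.426 0.163
1.48 0.461 0.202
1.57 0.492 0.244
1.67 0.518 0.289
1.76 0.54 0.336
1.86 0.558 0.386
1.95 0.571 0.436
2.05 0.579 0.488
```

apply_moves(
  targets=[
    [[0,0.052,0,0,1],[0,0.104,0.003,0,1],[0,0.156,0.012,0,1],[0,0.206,0.026,0,1],[0,0.255,0.045,0,1],[0,0.302,0.068,0,1],[0,0.346,0.096,0,1],[0,0.388,0.128,0,1],[0,0.426,0.163,0,1],[0,0.461,0.202,0,1],[0,0.492,0.244,0,1],[0,0.518,0.289,0,1],[0,0.54,0.336,0,1],[0,0.558,0.386,0,1],[0,0.571,0.436,0,1],[0,0.579,0.488,0,1],[0,0.579,0.488,0,1],[0,0.579,0.488,0,1]],
  ],
)

```text
clock: 5.58
ee_pos: [0.5914, -0.1883, 0.106]
ee_rot: [0.769, 0.64, 0.0, -0.0]
wrist_force: [0.4, -0.5, -1.8]
gripper_width: 0.0132
grip_force: 23.8
```

```bash
python3 -c "
from h import *
st()"
```

```text
5.58 [ 0.5914 -0.1883  0.106 ] yawy -10.46 z [ 0.  0. -1.] F [ 0.4 -0.5 -1.8] w 0.0132 23.8 q6 1.44
```

apply_moves(
  targets=[
    [[0,0,0.015,0,1],[0,0,0.03,0,1],[0,0,0.03,0,1]],
  ],
)

```text
clock: 5.83
ee_pos: [0.5917, -0.1884, 0.1029]
ee_rot: [0.769, 0.64, 0.001, 0.001]
wrist_force: [1.5, 1.2, 3.1]
gripper_width: 0.0127
grip_force: 24.4
```

```bash
python3 -c "
from h import *
st()"
```

```text
5.83 [ 0.5917 -0.1884  0.1029] yawy -10.46 z [ 0.002 -0.    -1.   ] F [1.5 1.2 3.1] w 0.0127 24.4 q6 1.44
```

apply_moves(
  targets=[
    [[0,0,0,0,-0.4],[0,0,0,0,-0.4],[0,0,0,0,-0.4],[0,0,-0.2,0,-0.4],[0,0,-0.4,0,-0.4],[0,0,-1,0,-1],[0,0,-1,0,-1],[0,0,-1,0,-1],[0.5,-0.4,-1,0,-1],[0.9,-0.6,-1,0,-1],[0.9,-0.6,-1,0,-1],[0.9,-0.6,-1,0,-1],[0.9,-0.6,-1,0,-1],[0.9,-0.6,-1,0,-1],[0.9,-0.6,-1,0,-1]],
  ],
)

```text
clock: 7.08
ee_pos: [0.5274, -0.0393, 0.2522]
ee_rot: [0.768, 0.64, 0.0, 0.0]
wrist_force: [0.2, 0.5, -0.1]
gripper_width: 0.0855
grip_force: 0.0
```

Run:
```python
from h import *
st()
c=wristcam(); cv2.imwrite('pics/w2.png',c['color']); C=cloud(c)
k=(C[...,0]>.4)&(C[...,0]<.56)&(C[...,1]<.12)&(C[...,1]>-.0)
for a,b in ((.142,.154),(.173,.186)):
    kk=k&(C[...,2]>a)&(C[...,2]<b); print(kk.sum())
    if kk.sum()>20:
        P=C[kk]; print(P.mean(0), cv2.minEnclosingCircle(P[:,:2].astype(np.float32)))
t=bot.capture('top'); X=cloud(t)
k=(X[...,0]>.55)&(X[...,0]<.7)&(X[...,1]>-.25)&(X[...,1]<.2)&(X[...,2]>.07)
print('keeper',k.sum(),X[k].mean(0),X[k].max(0))
for r in bot.search_frame('well0',c)[:5]:
    u,v=r['location'][0]*640,r['location'][1]*480; print(r['conf'],u,v,onplane(c,u,v,.108))
```

```text
7.08 [ 0.5274 -0.0393  0.2522] yawy -10.42 z [ 0.001 -0.    -1.   ] F [ 0.2  0.5 -0.1] w 0.0855 0.0 q6 1.68
2785
[0.50506287 0.02401213 0.14849858] ((0.5137805342674255, 0.04226624220609665), 0.0410442017018795)
4478
[0.51413246 0.07516814 0.1794845 ] ((0.5136858820915222, 0.07553642243146896), 0.01709703728556633)
keeper 1372 [ 0.57535458 -0.0147244   0.4804132 ] [0.65632916 0.17126391 0.72231816]
0.91 296.57599999999996 220.32000000000002 [ 0.51017431 -0.02646892  0.108     ]
```

View pics/w2.png

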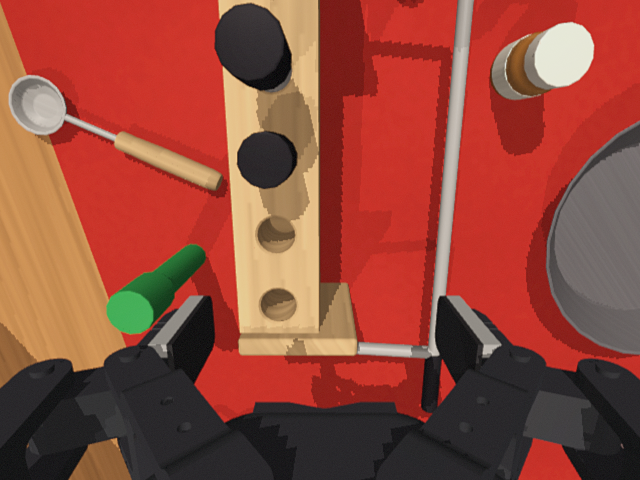

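The wrist view shows the tall cap at (250,43), the short cap at (267,159), and empty wells at (276,234) and (278,304). The keeper is lying back. I'll now refine the caddy yaw from this view.

Run:
```python
from h import *
c=wristcam(); C=cloud(c); im=c['color'].astype(int)
def edges(C,col=None):
    m=(abs(C[...,2]-.108)<.005)&(C[...,0]>.4)&(C[...,0]<.58)&(C[...,1]>-.15)&(C[...,1]<.2)
    P=C[m]; L=[]
    for y in np.arange(-.1,.14,.004):
        s=P[abs(P[:,1]-y)<.002]
        if len(s)>8: L.append((y,s[:,0].min(),s[:,0].max()))
    L=np.array(L)
    for i in (1,2):
        y,x=L[:,0],L[:,i]
        for _ in range(3):
            p=np.polyfit(y,x,1); r=abs(np.polyval(p,y)-x); k=r<max(.0015,np.median(r)*2); y,x=y[k],x[k]
        print(i,len(y),'yaw',np.degrees(np.arctan(p[0])),'x at y=0',p[1])
edges(C)
t=bot.capture('top'); edges(cloud(t))
# dark hole pixels: by shade within wood via Hough
g=cv2.cvtColor(c['color'],cv2.COLOR_BGR2GRAY)
for b in [(230,290,330,215),(195,255,330,215)]: pass
h=cv2.HoughCircles(cv2.GaussianBlur(g[200:325,240:320],(5,5),1),cv2.HOUGH_GRADIENT,1,40,param1=80,param2=12,minRadius=14,maxRadius=24)
for u,v,r in h[0]:
    print('hole',u+240,v+200,r,onplane(c,u+240,v+200,.108))
print(sh([.5124,.0757,.252]))
```

```text
1 41 yaw 10.602586455555851 x at y=0 0.4678667151475828
2 44 yaw 10.633140930697802 x at y=0 0.5311057025812757
1 13 yaw 10.266926134030415 x at y=0 0.4668720602853845
2 14 yaw 11.329113805937471 x at y=0 0.5253975825459448
hole 275.5 232.5 19.0 [ 0.49335411 -0.03338608  0.108     ]
hole 277.5 301.5 18.5 [ 0.48293147 -0.08711822  0.108     ]
[ 0.742 -0.24  -0.001]
```

apply_moves(
  targets=[
    [[0.742,-0.24,0,0.002,-1],[0.742,-0.24,0,0.002,-1],[0.742,-0.24,0,0.002,-1],[0.742,-0.24,0,0.002,-1],[0.742,-0.24,0,0.002,-1],[0.742,-0.24,0.28,0.002,-1],[0.742,-0.24,0.56,0.002,-1],[0.742,-0.24,0.56,0.002,-1],[0.742,-0.24,0.56,0.002,-0.1],[0.742,-0.24,0.56,0.002,0.1],[0.742,-0.24,0.56,0.002,0.5],[0.742,-0.24,0.56,0.002,1],[0.742,-0.24,0.56,0.002,1],[0.742,-0.24,0.56,0.002,1]],
  ],
  force=40,
)

```text
clock: 8.5
ee_pos: [0.5132, 0.0768, 0.1703]
ee_rot: [0.77, 0.638, 0.002, 0.001]
wrist_force: [-0.5, -0.5, 6.4]
gripper_width: 0.0327
grip_force: 39.2
```

```bash
python3 -c "
from h import *
st()"
```

```text
8.5 [0.5132 0.0768 0.1703] yawy -10.65 z [ 0.004  0.001 -1.   ] F [-0.5 -0.5  6.4] w 0.0327 39.2 q6 1.91
```

apply_moves(
  targets=[
    [[0,0,-0.06,0,1],[0,0,-0.12,0,1],[0,0,-0.18,0,1],[0,0,-0.24,0,1],[0,0,-0.3,0,1],[0,0,-0.36,0,1],[0,0,-0.42,0,1],[0,0,-0.49,0,1],[0,0,-0.49,0,1],[0,0,-0.49,0,1]],
  ],
)

```text
clock: 9.33
ee_pos: [0.5121, 0.0768, 0.2421]
ee_rot: [0.77, 0.638, 0.0, 0.0]
wrist_force: [0.1, 0.2, -0.6]
gripper_width: 0.0331
grip_force: 40.2
```

Run:
```python
from h import *
st(); s=bot.capture('side'); cv2.imwrite('pics/s3.png',s['color'][100:400,150:550])
C=cloud(s)
# the tube/cap points near the tool axis
o=bot.get_obs()['ee_pos']
for a in np.arange(.10,.25,.01):
    k=(abs(C[...,2]-a)<.005)&(abs(C[...,0]-o[0])<.03)&(abs(C[...,1]-o[1])<.025)
    if k.sum()>5: print(a.round(3),k.sum(),C[k].mean(0).round(4))
```

```text
9.33 [0.5121 0.0768 0.2421] yawy -10.64 z [ 0.001  0.    -1.   ] F [ 0.1  0.2 -0.6] w 0.0331 40.2 q6 1.91
0.1 40 [0.4966 0.0838 0.1004]
0.11 266 [0.5071 0.0817 0.1089]
0.12 13 [0.5055 0.0819 0.1225]
0.13 45 [0.5049 0.0825 0.1304]
0.14 34 [0.5041 0.0812 0.1403]
0.15 40 [0.5046 0.0819 0.1499]
0.16 37 [0.5044 0.082  0.1597]
0.17 35 [0.5047 0.0826 0.1701]
0.18 41 [0.505  0.0827 0.1797]
0.19 40 [0.5054 0.0827 0.1896]
0.2 39 [0.5037 0.0825 0.2005]
0.21 20 [0.5062 0.0861 0.2097]
0.22 39 [0.5077 0.0888 0.221 ]
0.23 70 [0.5056 0.0874 0.2304]
0.24 73 [0.5034 0.088  0.2402]
```

View pics/s3.png

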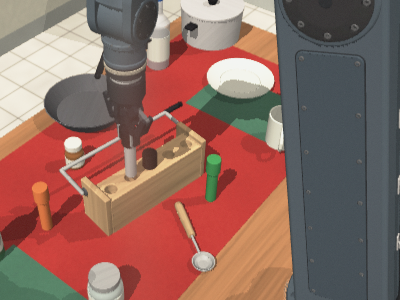

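The tube is held upright with its foot about 8 mm above the caddy. I'll try well 4, the next one along, and lower it gently.

apply_moves(
  targets=[
    [[0.19,0,0,0,1],[0.373,0,0,0,1],[0.373,0,0,0,1],[0.373,0,0,0,1],[0.373,0,0.02,0,1],[0.373,0,0.04,0,1],[0.373,0,0.055,0,1],[0.373,0,0.07,0,1],[0.373,0,0.08,0,1],[0.373,0,0.08,0,1]],
  ],
)

```text
clock: 10.22
ee_pos: [0.5224, 0.1313, 0.2294]
ee_rot: [0.77, 0.638, 0.0, 0.0]
wrist_force: [0.6, -0.9, -0.9]
gripper_width: 0.033
grip_force: 40.1
```

```bash
python3 -c "
from h import *
st();print(bot.get_obs()['torque'].round(3))"
```

```text
10.22 [0.5224 0.1313 0.2294] yawy -10.68 z [ 0.  0. -1.] F [ 0.6 -0.9 -0.9] w 0.033 40.1 q6 2.0
[-0.012 -0.251 -0.012]
```

The foot is in with no resistance, so I'll keep lowering.

apply_moves(
  targets=[
    [[0,0,0.03,0,1],[0,0,0.06,0,1],[0,0,0.09,0,1],[0,0,0.12,0,1],[0,0,0.15,0,1],[0,0,0.18,0,1],[0,0,0.21,0,1],[0,0,0.24,0,1],[0,0,0.27,0,1],[0,0,0.3,0,1],[0,0,0.3,0,1]],
  ],
)

```text
clock: 11.13
ee_pos: [0.5223, 0.1316, 0.1837]
ee_rot: [0.77, 0.638, -0.0, -0.0]
wrist_force: [4.0, -0.6, -1.7]
gripper_width: 0.0325
grip_force: 40.0
```

```bash
python3 -c "
from h import *
st();print(bot.get_obs()['torque'].round(3))"
```

```text
11.13 [0.5223 0.1316 0.1837] yawy -10.65 z [-0. -0. -1.] F [ 4.  -0.6 -1.7] w 0.0325 40.0 q6 2.0
[-0.121 -0.988  0.003]
```

apply_moves(
  targets=[
    [[0,0.007,0,0,1],[0,0.007,0.02,0,1],[0,0.007,0.04,0,1],[0,0.007,0.06,0,1],[0,0.007,0.08,0,1],[0,0.007,0.1,0,1],[0,0.007,0.115,0,1],[0,0.007,0.13,0,1],[0,0.007,0.13,0,1]],
  ],
)

```text
clock: 11.88
ee_pos: [0.5251, 0.1324, 0.1697]
ee_rot: [0.77, 0.639, 0.004, 0.001]
wrist_force: [-6.5, -0.1, 38.4]
gripper_width: 0.0326
grip_force: 49.0
```

```bash
python3 -c "
from h import *
st();print(bot.get_obs()['torque'].round(3))"
```

```text
11.88 [0.5251 0.1324 0.1697] yawy -10.63 z [ 0.007  0.003 -1.   ] F [-6.5 -0.1 38.4] w 0.0326 49.0 q6 2.0
[-0.076  1.948 -0.024]
```

That's a hard stop at shallow depth, so well 4 is not the deep one. I'll lift out over the short cap and go to well 1.

apply_moves(
  targets=[
    [[0,0,-0.03,0,1],[0,0,-0.08,0,1],[0,0,-0.16,0,1],[0,0,-0.25,0,1],[0,0,-0.34,0,1],[0,0,-0.44,0,1],[0,0,-0.54,0,1],[0,0,-0.7,0,1],[0,0,-0.86,0,1],[0,0,-0.86,0,1],[-0.2,0,-0.86,0,1],[-0.45,0,-0.86,0,1],[-0.7,0,-0.86,0,1],[-0.95,0,-0.86,0,1],[-0.95,0,-0.86,0,1],[-0.95,0,-0.86,0,1],[-0.95,0,-0.86,0,1]],
  ],
)

```text
clock: 13.3
ee_pos: [0.4969, -0.0086, 0.2937]
ee_rot: [0.77, 0.638, -0.0, -0.0]
wrist_force: [-0.7, -0.5, -1.4]
gripper_width: 0.0326
grip_force: 42.2
```

Run:
```python
from h import *
st()
base=np.array([.5224,.1318])+np.array([.983,-.184])*.001
d=np.array([.1843,.9829])
w1=base-d*.168; print('well1',w1, sh([*w1,bot.get_obs()['ee_pos'][2]]))
c=wristcam(); C=cloud(c); o=bot.get_obs()['ee_pos']
s=bot.capture('side'); C=cloud(s)
for a in np.arange(.13,.25,.01):
    k=(abs(C[...,2]-a)<.005)&(abs(C[...,0]-o[0])<.03)&(abs(C[...,1]-o[1])<.025)
    if k.sum()>5: print(a.round(3),k.sum(),C[k].mean(0).round(4), C[k][:,2].min().round(4))
```

```text
13.3 [ 0.4969 -0.0086  0.2937] yawy -10.7 z [-0.001  0.001 -1.   ] F [-0.7 -0.5 -1.4] w 0.0326 42.2 q6 1.74
well1 [ 0.4924206 -0.0335112] [-0.169  0.002 -0.   ]
0.15 42 [0.5013 0.0115 0.1484] 0.145
0.17 10 [ 0.4883 -0.0063  0.1725] 0.1694
0.18 42 [ 0.4888 -0.0024  0.1797] 0.1751
0.19 45 [ 0.4885 -0.0028  0.1905] 0.1859
0.2 37 [ 0.488  -0.0033  0.2006] 0.1953
0.21 36 [ 0.4896 -0.002   0.2101] 0.2051
0.22 36 [ 0.4894 -0.0008  0.2204] 0.2151
0.23 38 [ 0.4884 -0.0014  0.2301] 0.2255
0.24 44 [ 0.4899 -0.0012  0.2405] 0.2356
```

apply_moves(
  targets=[
    [[-0.169,0.002,0,0,1],[-0.169,0.002,0,0,1],[-0.169,0.002,0,0,1],[-0.169,0.002,0.1,0,1],[-0.169,0.002,0.2,0,1],[-0.169,0.002,0.3,0,1],[-0.169,0.002,0.36,0,1],[-0.169,0.002,0.38,0,1],[-0.169,0.002,0.4,0,1],[-0.169,0.002,0.42,0,1],[-0.169,0.002,0.44,0,1],[-0.169,0.002,0.44,0,1]],
  ],
)

```text
clock: 14.4
ee_pos: [0.493, -0.0335, 0.2281]
ee_rot: [0.77, 0.638, 0.0, 0.0]
wrist_force: [0.7, 0.3, -2.2]
gripper_width: 0.033
grip_force: 41.9
```

```bash
python3 -c "
from h import *
st();print(bot.get_obs()['torque'].round(3))"
```

```text
14.4 [ 0.493  -0.0335  0.2281] yawy -10.64 z [ 0.001  0.    -1.   ] F [ 0.7  0.3 -2.2] w 0.033 41.9 q6 1.69
[ 0.054 -0.257 -0.038]
```

apply_moves(
  targets=[
    [[0,0,0.03,0,1],[0,0,0.06,0,1],[0,0,0.09,0,1],[0,0,0.12,0,1],[0,0,0.15,0,1],[0,0,0.18,0,1],[0,0,0.21,0,1],[0,0,0.24,0,1],[0,0,0.27,0,1],[0,0,0.3,0,1],[0,0,0.33,0,1],[0,0,0.33,0,1]],
  ],
)

```text
clock: 15.4
ee_pos: [0.4926, -0.0335, 0.1778]
ee_rot: [0.77, 0.638, -0.0, -0.0]
wrist_force: [3.7, -0.7, -3.7]
gripper_width: 0.0329
grip_force: 41.1
```

```bash
python3 -c "
from h import *
st();print(bot.get_obs()['torque'].round(3))"
```

```text
15.4 [ 0.4926 -0.0335  0.1778] yawy -10.65 z [-0.  0. -1.] F [ 3.7 -0.7 -3.7] w 0.0329 41.1 q6 1.69
[-0.097 -1.266  0.042]
```

apply_moves(
  targets=[
    [[0,0.005,0,0,1],[0,0.005,0.015,0,1],[0,0.005,0.03,0,1],[0,0.005,0.045,0,1],[0,0.005,0.06,0,1],[0,0.005,0.075,0,1],[0,0.005,0.08,0,1],[0,0.005,0.08,0,1]],
  ],
)

```text
clock: 16.07
ee_pos: [0.4938, -0.0335, 0.1698]
ee_rot: [0.77, 0.638, 0.001, 0.001]
wrist_force: [-6.4, 1.9, 35.4]
gripper_width: 0.0328
grip_force: 47.7
```

```bash
python3 -c "
from h import *
st();print(bot.get_obs()['torque'].round(3))"
```

```text
16.07 [ 0.4938 -0.0335  0.1698] yawy -10.64 z [ 0.004  0.    -1.   ] F [-6.4  1.9 35.4] w 0.0328 47.7 q6 1.69
[0.371 2.229 0.039]
```

Well 1 is shallow too, which leaves well 0.

apply_moves(
  targets=[
    [[0,0,-0.03,0,1],[0,0,-0.08,0,1],[0,0,-0.16,0,1],[0,0,-0.25,0,1],[0,0,-0.34,0,1],[0,0,-0.44,0,1],[0,0,-0.54,0,1],[0,0,-0.54,0,1],[0,0,-0.54,0,1],[-0.2,0,-0.54,0,1],[-0.373,0,-0.54,0,1],[-0.373,0,-0.54,0,1],[-0.373,0,-0.54,0,1],[-0.373,0,-0.54,0,1]],
  ],
)

```text
clock: 17.23
ee_pos: [0.4825, -0.0885, 0.2466]
ee_rot: [0.77, 0.638, -0.0, -0.001]
wrist_force: [-1.0, 0.8, -1.9]
gripper_width: 0.0328
grip_force: 42.2
```

```bash
python3 -c "
from h import *
st()
base=np.array([.5224,.1318])+np.array([.983,-.184])*.0015
w=base-np.array([.1843,.9829])*.224; z=bot.get_obs()['ee_pos'][2]; print(w, sh([*w,z]))"
```

```text
17.23 [ 0.4825 -0.0885  0.2466] yawy -10.69 z [-0.002  0.001 -1.   ] F [-1.   0.8 -1.9] w 0.0328 42.2 q6 1.58
[ 0.4825913 -0.0886456] [-0.001  0.001 -0.   ]
```

apply_moves(
  targets=[
    [[0,0,0.05,0,1],[0,0,0.07,0,1],[0,0,0.085,0,1],[0,0,0.1,0,1],[0,0,0.115,0,1],[0,0,0.13,0,1],[0,0,0.13,0,1]],
  ],
)

```text
clock: 17.82
ee_pos: [0.483, -0.0885, 0.2277]
ee_rot: [0.77, 0.639, -0.0, -0.0]
wrist_force: [1.2, 0.4, -0.7]
gripper_width: 0.0331
grip_force: 42.1
```

```bash
python3 -c "
from h import *
st()"
```

```text
17.82 [ 0.483  -0.0885  0.2277] yawy -10.64 z [-0.  0. -1.] F [ 1.2  0.4 -0.7] w 0.0331 42.1 q6 1.58
```

apply_moves(
  targets=[
    [[0,0,0.03,0,1],[0,0,0.06,0,1],[0,0,0.09,0,1],[0,0,0.12,0,1],[0,0,0.15,0,1],[0,0,0.18,0,1],[0,0,0.21,0,1],[0,0,0.24,0,1],[0,0,0.27,0,1],[0,0,0.3,0,1],[0,0,0.33,0,1],[0,0,0.35,0,1],[0,0,0.37,0,1],[0,0,0.39,0,1],[0,0,0.41,0,1],[0,0,0.41,0,1]],
  ],
)

```text
clock: 19.15
ee_pos: [0.4829, -0.0886, 0.1661]
ee_rot: [0.77, 0.638, -0.0, -0.0]
wrist_force: [0.5, -0.4, -2.2]
gripper_width: 0.0329
grip_force: 41.9
```

```bash
python3 -c "
from h import *
st()"
```

```text
19.15 [ 0.4829 -0.0886  0.1661] yawy -10.65 z [-0.  0. -1.] F [ 0.5 -0.4 -2.2] w 0.0329 41.9 q6 1.58
```

It has gone past the shallow floor, so well 0 is the deep one. I'll seat the tube.

apply_moves(
  targets=[
    [[0,0,0.03,0,1],[0,0,0.06,0,1],[0,0,0.09,0,1],[0,0,0.12,0,1],[0,0,0.14,0,1],[0,0,0.155,0,1],[0,0,0.165,0,1],[0,0,0.175,0,1],[0,0,0.185,0,1],[0,0,0.19,0,1],[0,0,0.19,0,1]],
  ],
)

```text
clock: 20.07
ee_pos: [0.483, -0.0887, 0.139]
ee_rot: [0.77, 0.638, 0.0, 0.0]
wrist_force: [-3.5, 0.2, 9.8]
gripper_width: 0.0328
grip_force: 42.9
```

```bash
python3 -c "
from h import *
st()"
```

```text
20.07 [ 0.483  -0.0887  0.139 ] yawy -10.65 z [ 0.001 -0.    -1.   ] F [-3.5  0.2  9.8] w 0.0328 42.9 q6 1.58
```

apply_moves(
  targets=[
    [[0,0,-0.005,0,0],[0,0,-0.005,0,-0.5],[0,0,-0.005,0,-1],[0,0,-0.005,0,-1],[0,0,-0.005,0,-1],[0,0,-0.2,0,-1],[0,0,-0.5,0,-1],[0,0,-0.7,0,-1],[-0.52,0.4,-0.7,0,-1],[-0.52,0.835,-0.7,0,-1],[-0.52,0.835,-0.7,0,-1],[-0.52,0.835,-0.7,0,-1],[-0.52,0.835,-0.7,0,-1],[-0.52,0.835,-0.7,0,-1],[-0.52,0.835,-0.7,0,-1]],
  ],
)

```text
clock: 21.32
ee_pos: [0.5911, -0.1882, 0.2425]
ee_rot: [0.77, 0.638, -0.0, -0.001]
wrist_force: [-1.2, 1.0, 0.1]
gripper_width: 0.0856
grip_force: 0.0
```

Run:
```python
from h import *
st(); print(sh([.5917,-.1884,.1045]))
s=bot.capture('side'); C=cloud(s); cv2.imwrite('pics/s4.png',cv2.resize(s['color'][150:360,180:460],None,fx=2.5,fy=2.5))
for x,y in ((.484,-.0885),(.5045,.0225)):
    k=(abs(C[...,0]-x)<.018)&(abs(C[...,1]-y)<.018)&(C[...,2]<.19)
    z=C[k][:,2]; print(k.sum(), np.percentile(z,[50,95,99]))
```

```text
21.32 [ 0.5911 -0.1882  0.2425] yawy -10.66 z [-0.002  0.001 -1.   ] F [-1.2  1.   0.1] w 0.0856 0.0 q6 1.45
[-0.001  0.006  0.92 ]
290 [0.1358563  0.15102105 0.15248991]
317 [0.13803878 0.15076    0.15298085]
```

View pics/s4.png

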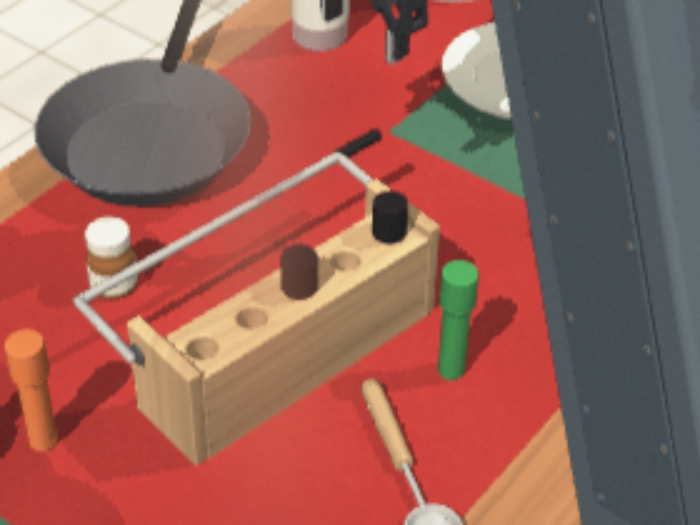

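The picture shows both caps down on the caddy at the same height, with the tall tube in well 0 at (390,215) and the keeper lying back. Next I'll grasp the handle again.

apply_moves(
  targets=[
    [[0,0.006,0.3,0,-1],[0,0.006,0.6,0,-1],[0,0.006,0.8,0,-1],[0,0.006,0.915,0,-0.3],[0,0.006,0.915,0,0.3],[0,0.006,0.915,0,1],[0,0.006,0.915,0,1],[0,0.006,0.915,0,1],[0,0.006,0.915,0,1],[0,0.006,0.915,0,1]],
  ],
  force=20,
)

```text
clock: 22.2
ee_pos: [0.5919, -0.1885, 0.1079]
ee_rot: [0.77, 0.638, -0.0, 0.0]
wrist_force: [-6.2, 1.5, 10.6]
gripper_width: 0.0128
grip_force: 22.2
```

```bash
python3 -c "
from h import *
st()
r=.082; a0=np.radians(123.5)-2.05
for a in np.linspace(2.05,0.0,20)[1:]:
    th=np.radians(123.5)-a
    print(round(a,2),((r*np.cos(th)-r*np.cos(a0))/.15).round(3), (-(r*np.sin(th)-r*np.sin(a0))/.15).round(3))
"
```

```text
22.2 [ 0.5919 -0.1885  0.1079] yawy -10.65 z [ 0. -0. -1.] F [-6.2  1.5 10.6] w 0.0128 22.2 q6 1.45
1.94 -0.009 -0.058
1.83 -0.025 -0.115
1.73 -0.047 -0.17
1.62 -0.074 -0.222
1.51 -0.107 -0.271
1.4 -0.145 -0.316
1.29 -0.187 -0.357
1.19 -0.234 -0.393
1.08 -0.284 -0.424
0.97 -0.338 -0.449
0.86 -0.393 -0.468
0.76 -0.451 -0.481
0.65 -0.509 -0.488
0.54 -0.568 -0.489
0.43 -0.627 -0.483
0.32 -0.685 -0.471
0.22 -0.741 -0.452
0.11 -0.795 -0.428
0.0 -0.845 -0.398
```

apply_moves(
  targets=[
    [[0,-0.009,-0.058,0,1],[0,-0.025,-0.115,0,1],[0,-0.047,-0.17,0,1],[0,-0.074,-0.222,0,1],[0,-0.107,-0.271,0,1],[0,-0.145,-0.316,0,1],[0,-0.187,-0.357,0,1],[0,-0.234,-0.393,0,1],[0,-0.284,-0.424,0,1],[0,-0.338,-0.449,0,1],[0,-0.393,-0.468,0,1],[0,-0.451,-0.481,0,1],[0,-0.509,-0.488,0,1],[0,-0.568,-0.489,0,1],[0,-0.627,-0.483,0,1],[0,-0.685,-0.471,0,1],[0,-0.741,-0.452,0,1],[0,-0.795,-0.428,0,1],[0,-0.845,-0.398,0,1],[0,-0.845,-0.398,0,1]],
  ],
)

```text
clock: 23.87
ee_pos: [0.4677, -0.1653, 0.1665]
ee_rot: [0.77, 0.638, 0.001, 0.001]
wrist_force: [0.3, -1.3, 5.6]
gripper_width: 0.0131
grip_force: 22.5
```

```bash
python3 -c "
from h import *
st()"
```

```text
23.87 [ 0.4677 -0.1653  0.1665] yawy -10.66 z [ 0.002 -0.001 -1.   ] F [ 0.3 -1.3  5.6] w 0.0131 22.5 q6 1.42
```

apply_moves(
  targets=[
    [[0,-0.017,0.012,0,1],[0,-0.034,0.024,0,1],[0,-0.05,0.036,0,1],[0,-0.05,0.036,0,1]],
  ],
)

```text
clock: 24.2
ee_pos: [0.4672, -0.1654, 0.1654]
ee_rot: [0.769, 0.639, 0.005, 0.007]
wrist_force: [13.7, -0.4, 28.6]
gripper_width: 0.0128
grip_force: 25.0
```

```bash
python3 -c "
from h import *
st()"
```

```text
24.2 [ 0.4672 -0.1654  0.1654] yawy -10.62 z [ 0.017 -0.004 -1.   ] F [13.7 -0.4 28.6] w 0.0128 25.0 q6 1.41
```

It's at the closed stop. I'll relax, release and back away straight up.

apply_moves(
  targets=[
    [[0,-0.01,0.01,0,1],[0,-0.01,0.01,0,0.5],[0,-0.01,0.01,0,-1],[0,-0.01,0.01,0,-1],[0,-0.01,0.01,0,-1],[0,-0.01,0.01,0,-1],[0,-0.01,-0.1,0,-1],[0,-0.01,-0.3,0,-1],[0,-0.01,-0.6,0,-1],[-0.5,-0.01,-0.6,0,-1],[-0.8,-0.01,-0.6,0,-1],[-0.8,-0.01,-0.6,0,-1],[-0.8,-0.01,-0.6,0,-1],[-0.8,-0.01,-0.6,0,-1],[-0.8,-0.01,-0.6,0,-1]],
  ],
)

```text
clock: 25.45
ee_pos: [0.4364, -0.2812, 0.2495]
ee_rot: [0.77, 0.638, -0.0, -0.001]
wrist_force: [-0.2, 0.5, 0.6]
gripper_width: 0.086
grip_force: 0.0
```

Run:
```python
from h import *
st()
c=bot.capture('top'); cv2.imwrite('pics/t5.png',cv2.resize(c['color'][195:295,220:420],None,fx=4,fy=4))
s=bot.capture('side'); cv2.imwrite('pics/s5.png',cv2.resize(s['color'][150:360,180:460],None,fx=2.5,fy=2.5))
for n,x in (('t',c),('s',s)):
    X=cloud(x); k=(X[...,0]>.42)&(X[...,0]<.56)&(X[...,1]<-.135)&(X[...,1]>-.21)&(X[...,2]>.13)&(X[...,2]<.2)&(x['color'].max(-1)<80)
    print(n,k.sum(),X[k].mean(0),X[k].max(0))
```

```text
25.45 [ 0.4364 -0.2812  0.2495] yawy -10.7 z [-0.001  0.001 -1.   ] F [-0.2  0.5  0.6] w 0.086 0.0 q6 1.19
t 78 [ 0.46754224 -0.1626147   0.16269523] [ 0.47491507 -0.13758043  0.16984649]
s 92 [ 0.46474584 -0.16155676  0.16291287] [ 0.47633243 -0.13579238  0.16910027]
```

View pics/s5.png

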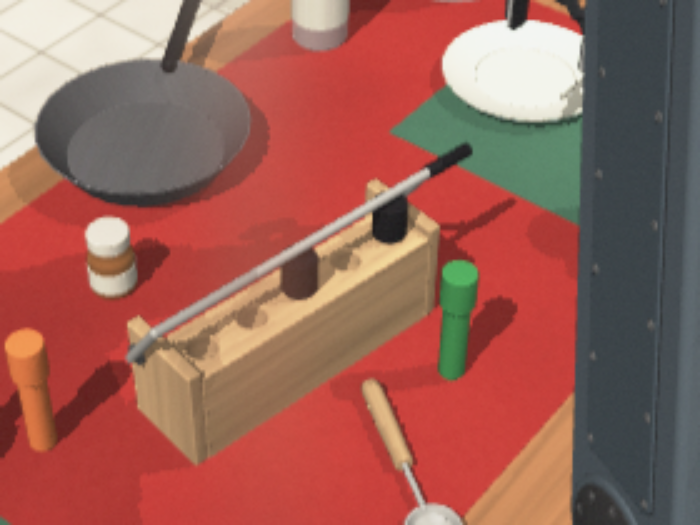

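View pics/t5.png

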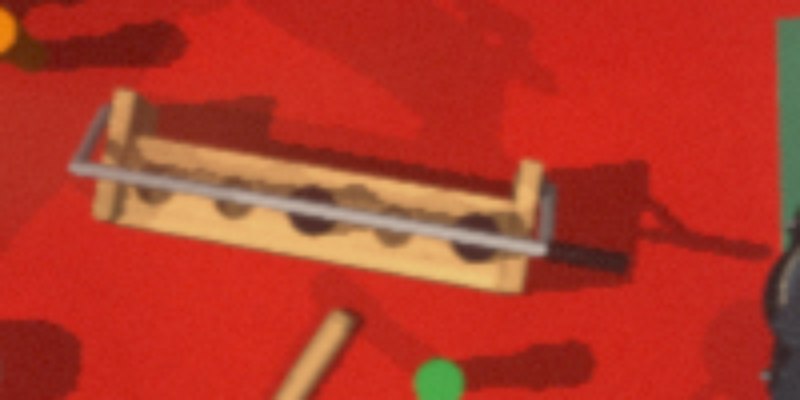

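The bar runs over the middle of both caps, with the grip mean at about 0.159 m (closed), and the bystanders haven't moved. I'll hand it in.

```bash
python3 -c "
from h import *
print(bot.sign_off())"
```

```text
the job is handed in; nothing more can be done
None
```

The tall tube is fully home in well 0, the deep one, with its cap down on the caddy; the keeper is closed over both caps, and the job was handed in at about 25.6 s on the robot's clock.

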